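Lock a filter unit's cover with a flat driver and hold it down on its seal

ROBOT

A 6-joint arm with a two-finger parallel gripper is mounted at the origin on the work surface. World frame = base frame: x ahead of the robot, y to its left, z up, the work surface at z = 0. Lengths are in m, angles in rad, forces in N, time in s.
With the tool pointing down it reaches from about 0.4 to 0.825 m from the base axis. Payload 7 kg.
Tool frame: the origin (TCP) lies between the finger pads; the fingertips stand 17 mm ahead of it and the grasp point (between the pads) lies 2 mm behind it; x points along the fingers, z is the direction in which the jaws open and shut, and the axes are right-handed (so a half turn about x gives the same grasp; the last joint's range is limited). The gripper opens to 88 mm and grips with 3 to 60 N. Pads are 19 mm wide; open, the fingers measure 130 mm over their backs; the gripper's body (78 mm by 193 mm) begins 47 mm behind the grasp point.
Start: joints at [-0.886, 0.359, 0.012, 0, -1.224, -0.288], TCP at [0.261, -0.623, 0.244] pointing down, gripper open.
Joint ranges: [-3.07, 3.07], [-1.43, 2.12], [-1.02, 1.25], [-3.03, 1.67], [-3.05, -0], [-3.03, 3.03]. Speed limits (rad/s): [2.39, 2.39, 3.01, 3.14, 3.14, 3.14].

INTERFACE

Orientations are given as [roll, pitch, yaw] about the fixed x, y, z axes, in that order (R = Rz(yaw) Ry(pitch) Rx(roll)).
In Python, from station import * gives the robot as it stands.
- The arm moves only by the tool step_arm, never from a script. Its argument "deltas" is a list of rows, each a list of 5 numbers: the shift along the tool's x, y, z in cm, then the turn about the tool's x in degrees, then the closure, from 0 (fully open) to 1 (shut). In form: [[dx, dy, dz, roll, fingers], ...]. A call has exactly 10 rows; each row is the pose to reach, as a shift and turn from the pose commanded when the call began, along the tool's axes at that moment; what a row does not reach only later rows make up. A row lasts 1/12 s, in which the tool goes at most 41.7 mm and 7.16 degrees, less where a joint would pass 70% of its speed; a pose out of reach is approached as far as the arm can. A call with a gripper value outside its range is refused whole. The fingers move at their own pace and stop on an object; "squeeze" is the grip in N (left out, the last holds). Time passes only in rows, so rows that repeat a pose let the fingers close, or fill a call up. It gives the time, the measured TCP pose, the force and the opening at its end, in the units of the state.
- get_state(): the state, without advancing time (a new reading comes with each control period).
- grab_frame(name): name is "scene" or "top" or "wrist"; returns a dict with "pixels" (400x640x3 uint8, red, green, blue), "range_z" (400x640 float32, m along the optical axis (not along the pixel's ray), 0 where there is no reading), "fx", "fy", "cx", "cy" (pixels), "view" (4x4, takes a point from world to camera coordinates); the wrist camera has in their place "hand_eye" (4x4, takes a point from camera to tool coordinates, whose origin is the TCP and whose axes are the tool frame's). Camera axes: x right, y down, z forward; pixel columns grow to the right and rows downward; lengths in m; the calibration is good to about 2 mm. A picture is of the moment at which its call begins: read the wrist's pose just before it.
- job_done(): hands the job in, once; it reports no verdict.
Trained networks look in the newest picture that a camera, given by its name, has taken for a name from the list of things; names that differ only in an ending like _2 or _b are one class to them, and where a whole thing is asked for, a point or a joint stands for the part that bears it (a point fixed in the world has none). Each returns a list of dicts, best first, with "conf" (0 to 1); they miss things now and then, are a little off and sometimes report something else, mostly with a low value. They report only what shows in the picture. A call takes as long as a camera call.
- boxes_of(thing, camera): "extent" ([left, top, right, bottom] in pixels, round what is visible of it).
- masks_of(thing, camera): "mask" (400x640 bool, what is visible of it) and "extent" ([left, top, right, bottom] in pixels, round what is visible of it).
The state is a dict: "t": time; "q": joint angles; "qd": joint speeds; "joint_efforts": joint torques, N m; "eef_pos": TCP position; "ee_rot": TCP orientation; "force": force on the tool from outside, world axes, zero at the start; "moment": the same for the moment, N m; "width": finger opening in m.
Only numpy, scipy, OpenCV 4.12 (cv2) and the standard library are available. Lean on these libraries where they do the work, as an engineer would, in place of code of your own. Each camera call takes 0.05 s, during which the arm holds its last target.

TASK

Pull the flat-blade screwdriver (red handle) up out of the rack, put its blade into the slotted quarter-turn fastener on the filter unit's blue cover, and with it turn the fastener clockwise until the slot lines up with the two yellow marks. Then keep the blade in the slot and bear down so that the cover stays pressed flush on its frame while the new seal takes its set: finish still gripping the driver and pressing, nothing let go. Leave the other drivers, bottles, jar and roll of seal where they are.

Things in the scene. Friction and masses are not known exactly. Their poses are not given: they have to be found in the camera images.
- flat_driver: Flat screwdriver, RED square handle, 175 mm, 0.13 kg, upright in one of the rack's holes (which one and yaw vary), resting on its shoulder. Origin: middle of the blade's tip edge; z up to the handle, x along the blade's width. Blade 14 (x) x 2 (y) mm, 12 mm long, then an 11 x 4 mm root and an 8 mm round shaft. Handle 26 x 26 mm, flats parallel to x and y, from z = 80 to 175 mm.
- driver_grip (a point): Middle of the flat driver's red handle, 127.5 mm above the blade's tip.
- rack: Dark steel driver rack, fixed, 90 x 260 mm base, 100 mm high. Origin: centre of its underside; y along the row. Three round 16.5 mm holes through the 10 mm top plate (top at z = 100 mm) at y = -80, 0 and 80 mm; blade tips hang 20 mm above the table, so a driver must rise 80 mm to come clear.
- slot_head: Steel slotted head of the fastener near the cover's free front edge. x along the slot, z up its axis; origin on the axis level with the cover's top face. 23 mm across, top 9 mm above the origin; slot 5 mm wide with bevelled lips, 23 mm long, floor 2 mm above the origin (7 mm deep). Around it a black ring on the cover, 24 mm inner, 34 mm outer diameter, 8 mm high. Turns with joint fastener.
- slot_floor (a point): Centre of the slot's floor, on the fastener's axis; about 127 mm above the table with the cover up, 123 mm with it pressed flush.
- fastener (a joint): Turn of the fastener, rad. 0: slot at right angles to the yellow marks. Grows CLOCKWISE seen from above; 1.571: slot in line with the two yellow marks on the cover (locked); hard stop at 1.60. Starts part-turned, 0.2 to 0.6, and stays where it is left; friction about 0.08 N m. The blade has about 0.22 rad of play in the slot either way.
- cover (a joint): Opening of the blue cover about its rear hooks, rad. 0: flush on the frame; the new foam seal lifts it to about 0.025 (fastener 4.3 mm up, 172 mm from the hooks). Springy: about 9 N down on the fastener brings it flush, 6 N to about 0.008. The fastener alone does not pull it down: it rises again when the push stops.
- cover_edge (a point): Middle of the free front edge of the cover, on its top face. Cover: blue painted sheet, 206 x 190 mm, 5 mm thick.
- filter_unit: White bench-top air filter unit, fixed, 300 (x) x 260 (y) x 110 mm high with a raised steel frame to 116 mm; cover on top. Origin: centre of its underside; its front with louvres and switch faces its -x. The fastener lies at x = -67 mm on its middle line; the yellow marks lie along its y.
- cross_driver: Cross-head driver, YELLOW square handle, 26 x 26 x 65 mm, in the rack, its top 165 mm above the table. Leave alone. Origin at its tip.
- nut_driver: Nut driver, GREEN square handle, 26 x 26 x 65 mm, in the rack, its top 165 mm above the table. Leave alone. Origin at its tip.
- amber_bottle: Amber bottle, white cap, 44 mm across, 95 mm high. Leave alone. Origin: centre of its underside.
- dark_bottle: Near-black bottle, 68 mm across, 170 mm high. Leave alone. Origin: centre of its underside.
- clear_bottle: Clear bottle, blue cap, 64 mm across, 190 mm high. Leave alone. Origin: centre of its underside.
- seal_roll: Roll of black seal strip, a ring 80 mm across, 16 mm high. Leave alone. Origin: centre of its underside.
- sample_jar: Clear jar, white lid, 56 mm across, 60 mm high, on a blue folder. Leave alone. Origin: centre of its underside.

How it is judged:
By the outcome, as a careful person would: the job done as asked, in the order asked, and still so for the second after the job is handed in, while the arm keeps its last pose, push and grip.
It also fails if it takes over 42 s, if anything falls off the work surface, if the arm or the gripper's body presses on something with over 40 N, if the wrist force passes 120 N, or if a joint passes its speed limit or range.

## Working session

There is one attempt and no reset: what is moved stays moved. The work goes in short steps, Python scripts to look and compute and a tool call to move; the robot and the scene stay as the last step left them, time stands still between calls to the robot, and variables do not carry over. Pictures are saved under pics/ and viewed, and the job is handed in when it is done.

Besides the shell and the picture viewer there is one more tool, called after "Emit:" as name([rows], argument=value, ...), one row to a line, values as JSON. step_arm: Moves the arm, as the interface text tells. Its arguments: {"type":"object","properties":{"deltas":{"type":"array"},"squeeze":{"type":"number"}},"required":["deltas"]}

```bash
mkdir -p pics; ls
cat > h.py <<'E'
from station import *
import numpy as np, cv2
from scipy.spatial.transform import Rotation as R
def Ttool(s):
    T=np.eye(4);T[:3,:3]=R.from_euler('xyz',s['ee_rot']).as_matrix();T[:3,3]=s['eef_pos'];return T
def cam(name):
    s=get_state();f=grab_frame(name)
    if name=='wrist': f['c2w']=Ttool(s)@f['hand_eye']
    else: f['c2w']=np.linalg.inv(f['view'])
    return s,f
def cloud(f):
    z=f['range_z'];v,u=np.mgrid[0:400,0:640]
    P=np.stack([(u-f['cx'])/f['fx']*z,(v-f['cy'])/f['fy']*z,z,np.ones_like(z)],-1)
    return (P@f['c2w'].T)[...,:3]
def save(f,n,crop=None,scale=1):
    im=f['pixels'][...,::-1]
    if crop: im=im[crop[1]:crop[3],crop[0]:crop[2]]
    cv2.imwrite('pics/'+n,cv2.resize(im,None,fx=scale,fy=scale,interpolation=cv2.INTER_CUBIC))
E
python3 - <<'E'
from h import *
for n in('scene','top'):
    s,f=cam(n);save(f,n+'1.png');P=cloud(f);np.save(n+'P.npy',P)
    for th in('flat_driver','rack','slot_head','filter_unit','cross_driver','nut_driver','clear_bottle','dark_bottle','amber_bottle'):
        for m in masks_of(th,n)[:1]:
            p=P[m['mask']];p=p[np.isfinite(p).all(1)]
            print(n,th,round(m['conf'],2),m['extent'],np.median(p,0).round(3),np.percentile(p,98,axis=0).round(3),np.percentile(p,2,axis=0).round(3))
print(s)
E
```

```text
pics
scene flat_driver 0.59 [193.7, 187.3, 212.0, 226.1] [ 0.46  -0.186  0.159] [ 0.467 -0.14   0.198] [ 0.309 -0.2    0.003]
scene rack 0.89 [135.1, 194.6, 234.6, 288.0] [ 0.484 -0.275  0.011] [ 0.539 -0.14   0.104] [ 0.426 -0.385  0.004]
scene filter_unit 0.75 [258.0, 138.1, 388.9, 252.2] [0.582 0.124 0.112] [0.709 0.275 0.129] [0.396 0.016 0.027]
scene cross_driver 0.61 [141.2, 226.9, 164.1, 260.7] [ 0.501 -0.34   0.143] [ 0.51  -0.324  0.168] [ 0.478 -0.358  0.099]
scene nut_driver 0.6 [171.8, 210.6, 195.0, 246.1] [ 0.48  -0.263  0.141] [ 0.489 -0.247  0.168] [ 0.466 -0.278  0.031]
scene clear_bottle 0.6 [401.5, 122.0, 427.6, 172.4] [0.584 0.489 0.102] [0.604 0.518 0.192] [0.553 0.473 0.011]
scene dark_bottle 0.93 [375.2, 107.9, 395.4, 152.9] [0.438 0.487 0.093] [0.458 0.531 0.172] [0.366 0.468 0.011]
scene amber_bottle 0.79 [279.4, 264.2, 295.7, 297.8] [ 0.741 -0.098  0.06 ] [ 0.753 -0.074  0.097] [ 0.711 -0.115  0.001]
top flat_driver 0.43 [401.8, 227.5, 418.9, 237.4] [ 0.45  -0.177  0.188] [ 0.463 -0.17   0.198] [ 0.436 -0.192  0.108]
top rack 0.64 [380.2, 204.4, 475.9, 252.2]
[... 822 characters left out ...]
2] [ 0.747 -0.072  0.096] [ 0.706 -0.114 -0.001]
{'t': 0.5, 'q': array([-8.85879209e-01,  3.58615986e-01,  1.18504722e-02, -2.63867938e-05,
       -1.22412791e+00, -2.88091660e-01]), 'qd': array([-9.94464744e-05, -1.93032025e-03,  1.17005119e-03,  1.09032847e-03,
        7.07883627e-04,  2.91122390e-04]), 'joint_efforts': array([ 7.94097359e-04, -5.81799424e+01,  2.93067008e+01,  6.99707955e+00,
        1.18399717e-02, -2.22297615e-05]), 'eef_pos': array([ 0.26083526, -0.6225024 ,  0.24352455]), 'ee_rot': array([0.03786133, 1.57069611, 2.00547414]), 'force': array([-0.1986485 , -0.37566729, -0.0717816 ]), 'moment': array([ 0.05573525, -0.04007762,  0.02382641]), 'width': 0.08764311521548931}
```

Run:
```python
from h import *
import cv2
for n in('scene1','top1'):
    im=cv2.imread(f'pics/{n}.png')
    c=im[180:300,120:420] if n=='scene1' else im[140:270,240:490]
    cv2.imwrite(f'pics/{n}c.png',cv2.resize(c,None,fx=2.6,fy=2.6,interpolation=cv2.INTER_CUBIC))
P=np.load('topP.npy')
s=get_state();print(Ttool(s)[:3,:3].round(3))
f=None
# handle tops
im=cv2.imread('pics/top1.png')
for n,(a,b) in {'red':(0.19,0.205)}.items():
    m=(P[...,2]>a)&(P[...,2]<b)&(P[...,0]>.4)&(P[...,0]<.55)&(P[...,1]<-.1)&(P[...,1]>-.25)
    q=P[m];print(n,len(q),q.mean(0),cv2.minAreaRect(q[:,:2].astype(np.float32)))
m=(P[...,2]>.155)&(P[...,2]<.18)&(P[...,1]<-.2)&(P[...,1]>-.4)&(P[...,0]<.6)
for lo,hi in((-.3,-.2),(-.4,-.3)):
    q=P[m&(P[...,1]<hi)&(P[...,1]>lo)];print(len(q),q.mean(0),cv2.minAreaRect(q[:,:2].astype(np.float32)))
m=(P[...,2]>.112)&(P[...,2]<.14)&(P[...,0]>.35)&(P[...,0]<.75)&(P[...,1]<.35)&(P[...,1]>0)
q=P[m];print(len(q),q.mean(0),cv2.minAreaRect(q[:,:2].astype(np.float32)))
```

```text
[[-0.    -0.922 -0.386]
 [ 0.    -0.386  0.922]
 [-1.     0.     0.   ]]
red 87 [ 0.44888911 -0.18505609  0.19383879] ((0.44906890392303467, -0.1855166256427765), (0.024623941630125046, 0.026439568027853966), 25.21164321899414)
94 [ 0.47043374 -0.26073993  0.16363418] ((0.47066110372543335, -0.2620477080345154), (0.025116918608546257, 0.025818288326263428), 50.73281478881836)
94 [ 0.49177006 -0.33797836  0.16361021] ((0.4918908476829529, -0.33895230293273926), (0.02555393986403942, 0.024770399555563927), 31.935649871826172)
5401 [0.52821459 0.15188001 0.12167569] ((0.5281113982200623, 0.15192687511444092), (0.29495513439178467, 0.24998359382152557), 4.548966884613037)
```

View pics/scene1.png

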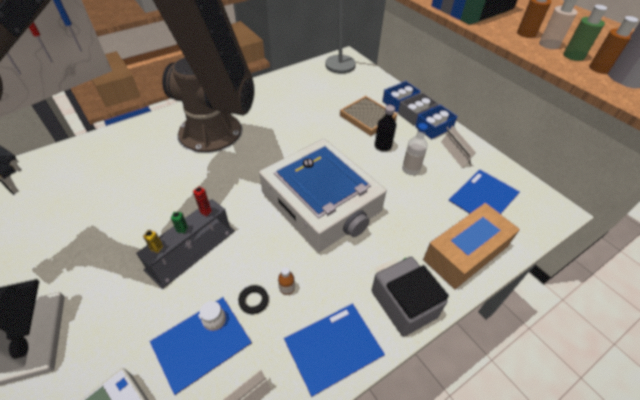

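View pics/top1.png

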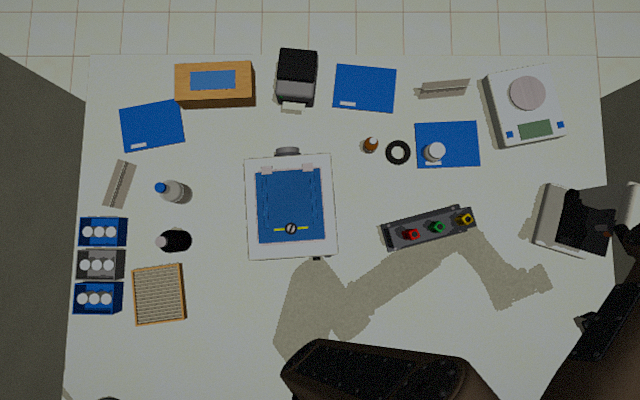

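View pics/top1c.png

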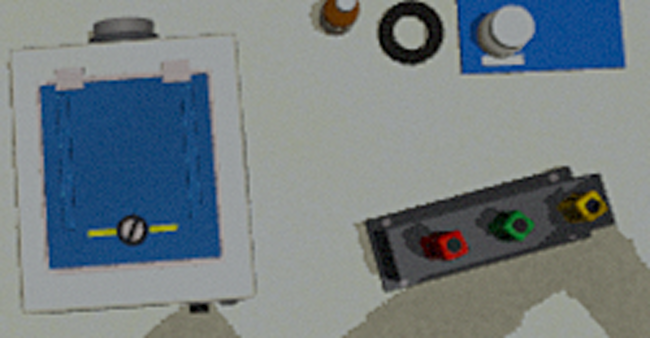

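Run:
```python
from h import *
s,f=cam('wrist');print(f['hand_eye'].round(3),f['fx'],f['cx'],f['cy'])
```

```text
[[ 0.001 -0.279  0.96  -0.141]
 [-0.001 -0.96  -0.279  0.076]
 [ 1.    -0.    -0.001 -0.001]
 [ 0.     0.     0.     1.   ]] 318.79639723785573 321.6617078685173 198.8666577904518
```

Emit:
step_arm([
  [-5.5,-34.4,33.2,-92,0],
  [-5.5,-34.4,33.2,-92,0],
  [-5.5,-34.4,33.2,-92,0],
  [-5.5,-34.4,33.2,-92,0],
  [-5.5,-34.4,33.2,-92,0],
  [-5.5,-34.4,33.2,-92,0],
  [-5.5,-34.4,33.2,-92,0],
  [-5.5,-34.4,33.2,-92,0],
  [-5.5,-34.4,33.2,-92,0],
  [-5.5,-34.4,33.2,-92,0],
])

```text
t: 1.88
eef_pos: [0.4247, -0.2404, 0.2918]
ee_rot: [2.91, 1.57, -0.149]
force: [0.5, -0.2, 0.1]
width: 0.0875
```

```bash
cat >> h.py <<'E'
def need(target,theta=None,T=None):
    """deltas cm, roll deg to get TCP to target (world) with tool z at theta deg (mod 180)"""
    T=Ttool(get_state()) if T is None else T
    d=T[:3,:3].T@(np.array(target)-T[:3,3])*100
    th=np.degrees(np.arctan2(T[1,2],T[0,2]));r=None
    if theta is not None: r=(-(theta-th)+90)%180-90
    return d.round(2),r,th
E
python3 - <<'E'
from h import *
print(need((.45,-.184,.3),25));print(get_state()['q'])
E
```

```text
(array([-0.81, -5.42, -2.98]), np.float64(-20.295287118619456), np.float64(-175.29528711861946))
[-1.11202104e-01  1.47588815e-02 -3.08930793e-01  4.25904290e-05
 -1.24603927e+00  1.93301139e-01]
```

Emit:
step_arm([
  [-0.8,-5.4,-3.0,-20.3,0],
  [-0.8,-5.4,-3.0,-20.3,0],
  [-0.8,-5.4,-3.0,-20.3,0],
  [-0.8,-5.4,-3.0,-20.3,0],
  [-0.8,-5.4,-3.0,-20.3,0],
  [-0.8,-5.4,-3.0,-20.3,0],
  [-0.8,-5.4,-3.0,-20.3,0],
  [-0.8,-5.4,-3.0,-20.3,0],
  [-0.8,-5.4,-3.0,-20.3,0],
  [-0.8,-5.4,-3.0,-20.3,0],
])

```text
t: 2.72
eef_pos: [0.4501, -0.1866, 0.2991]
ee_rot: [-0.553, 1.571, 3.017]
force: [-0.2, 0.3, -0.1]
width: 0.0876
```

Run:
```python
from h import *
s,f=cam('wrist');save(f,'w1.png');P=cloud(f)
print(s['eef_pos'],need((.45,-.184,.3),25))
m=(P[...,2]>.188)&(P[...,2]<.205)&(f['range_z']>0)&(abs(P[...,0]-.45)<.04)&(abs(P[...,1]+.184)<.04)
m=cv2.erode(m.astype(np.uint8),np.ones((2,2)))>0
q=P[m];print(len(q),q.mean(0),cv2.minAreaRect(q[:,:2].astype(np.float32)))
q=P[(P[...,2]>.13)&(P[...,2]<.188)&(abs(P[...,0]-.45)<.04)&(abs(P[...,1]+.184)<.04)]
print(len(q),q.min(0),q.max(0))
```

```text
[ 0.45008854 -0.18658679  0.29912319] (array([-0.09, -0.23, -0.09]), np.float64(-0.4134868850555904), np.float64(-155.4134868850556))
885 [ 0.45138866 -0.18897846  0.19465249] ((0.4508705139160156, -0.18777300417423248), (0.024962589144706726, 0.025921382009983063), 22.018545150756836)
397 [ 0.44209601 -0.20385243  0.13010956] [ 0.46738119 -0.18945526  0.18772995]
```

View pics/w1.png

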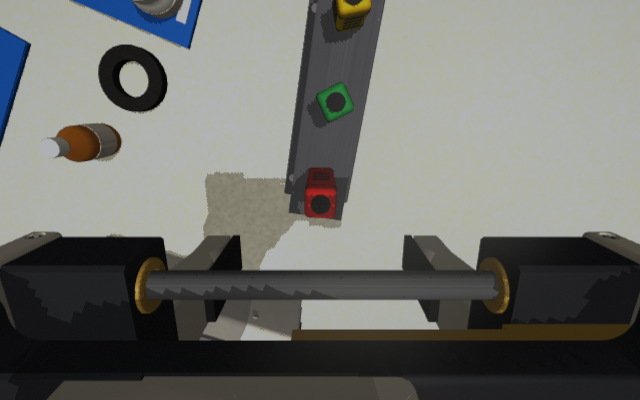

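Run:
```python
from h import *
print(need((.4509,-.188,.154),22))
```

```text
(array([ 1.451e+01,  1.700e-01, -1.000e-02]), np.float64(2.5865131149444096), np.float64(-155.4134868850556))
```

Emit:
step_arm([
  [3,0.15,0,2.5,0],
  [6.5,0.15,0,2.5,0],
  [9.5,0.15,0,2.5,0],
  [12,0.15,0,2.5,0],
  [13.5,0.15,0,2.5,0],
  [14.5,0.15,0,2.5,0],
  [14.5,0.15,0,2.5,0],
  [14.5,0.15,0,2.5,0.9],
  [14.5,0.15,0,2.5,1],
  [14.5,0.15,0,2.5,1],
], squeeze=60)

```text
t: 3.6
eef_pos: [0.4518, -0.1876, 0.1554]
ee_rot: [2.676, 1.568, -0.079]
force: [-0.2, -0.9, 0.2]
width: 0.0731
```

Emit:
step_arm([
  [0,0,0,0,1],
  [0,0,0,0,1],
  [0,0,0,0,1],
  [0,0,0,0,1],
  [0,0,0,0,1],
  [0,0,0,0,1],
  [0,0,0,0,1],
  [0,0,0,0,1],
  [0,0,0,0,1],
  [0,0,0,0,1],
])

```text
t: 4.43
eef_pos: [0.4509, -0.1875, 0.1541]
ee_rot: [-1.115, 1.571, 2.413]
force: [0.2, -0.6, -0.6]
width: 0.0257
```

Run:
```python
from h import *
s,f=cam('wrist');save(f,'w2.png');print(s['width'],s['force'],s['moment'],need((.4509,-.188,.154),22),s['q'])
```

```text
0.025690310183392885 [ 0.15294469 -0.56913718 -0.64045812] [0.06877452 0.03078803 0.0140685 ] (array([0.01, 0.04, 0.01]), np.float64(0.15159322226247696), np.float64(-157.84840677773752)) [ 9.47408269e-03  1.32681797e-01 -5.15604142e-01 -7.21264646e-05
 -9.22573594e-01  3.77266992e-01]
```

View pics/w2.png

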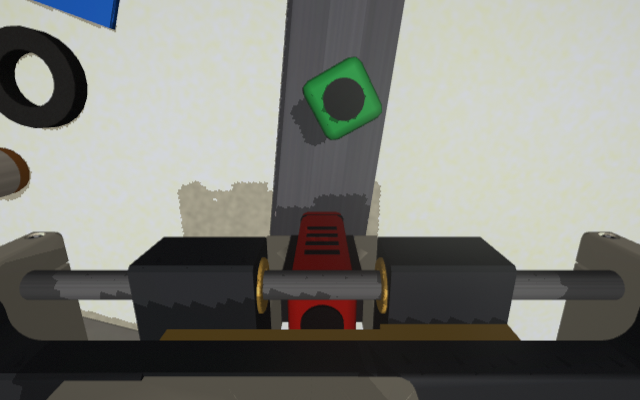

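Emit:
step_arm([
  [-0.5,0,0,0,1],
  [-2,0,0,0,1],
  [-4,0,0,0,1],
  [-6,0,0,0,1],
  [-8,0,0,0,1],
  [-10,0,0,0,1],
  [-12,0,0,0,1],
  [-14,0,0,0,1],
  [-15.5,0,0,0,1],
  [-15.5,0,0,0,1],
])

```text
t: 5.32
eef_pos: [0.4521, -0.1879, 0.3127]
ee_rot: [2.555, 1.566, -0.2]
force: [0.3, -0.2, -1.1]
width: 0.0261
```

Run:
```python
from h import *
s,f=cam('wrist');save(f,'w3.png',(200,60,440,330),2.2);print(s['width'],s['eef_pos'],s['force'])
P=cloud(f);T=Ttool(s);Q=(P-T[:3,3])@T[:3,:3];
m=(Q[...,0]>.03)&(Q[...,0]<.16)&(abs(Q[...,1])<.04)&(abs(Q[...,2])<.04)&(f['range_z']>0)
q=Q[m];
for a in np.arange(.03,.16,.01):
    k=q[(q[:,0]>=a)&(q[:,0]<a+.01)]
    if len(k):print(a.round(2),len(k),k.min(0).round(4),k.max(0).round(4))
s,f=cam('scene');save(f,'s3.png',(140,120,400,300),2.5)
```

```text
0.02608492785652199 [ 0.45205589 -0.18793617  0.31274797] [ 0.31082404 -0.23626946 -1.08595816]
0.03 247 [ 0.03    0.009  -0.0125] [0.0399 0.0136 0.0133]
0.04 213 [ 0.04    0.0088 -0.0121] [0.05   0.0137 0.0135]
0.05 23 [ 0.0501  0.0118 -0.0112] [0.0513 0.0131 0.0091]
0.07 3 [ 0.0785  0.004  -0.0006] [0.0799 0.0044 0.0009]
0.08 34 [ 0.0804  0.0016 -0.0029] [0.0895 0.0043 0.0039]
0.09 37 [ 0.0901  0.0018 -0.003 ] [0.1    0.0044 0.0041]
0.1 37 [ 0.1001  0.0016 -0.0032] [0.11   0.0044 0.0042]
0.11 46 [ 0.1101 -0.0015 -0.005 ] [0.1189 0.0044 0.0052]
0.12 29 [ 0.1204 -0.0002 -0.006 ] [0.1299 0.0023 0.0071]
0.13 30 [ 0.1301  0.0008 -0.0061] [0.1354 0.0014 0.0073]
```

View pics/w3.png

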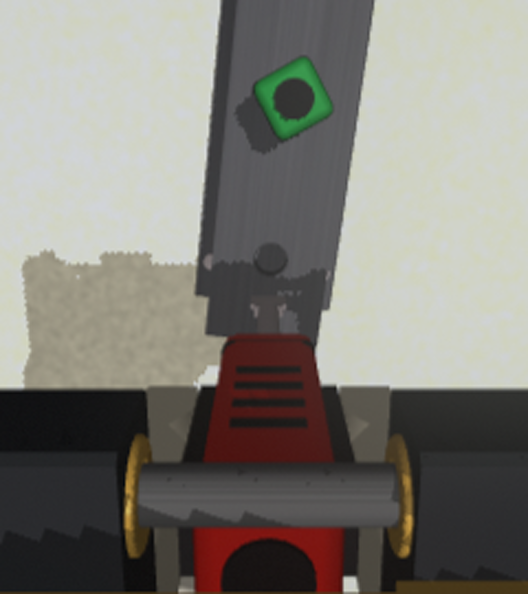

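View pics/s3.png

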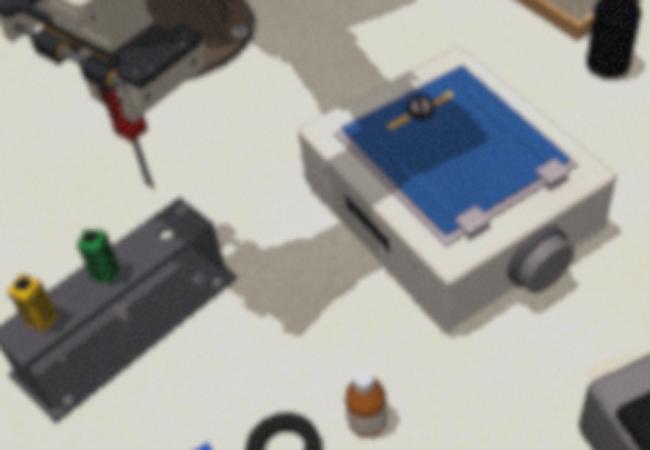

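Run:
```python
from h import *
print(need((.462,.147,.305),-22))
```

```text
(array([  0.44, -30.55, -13.65]), np.float64(44.144607165449855), np.float64(-157.85539283455014))
```

Emit:
step_arm([
  [0.0,-3,-1.35,4.4,1],
  [0.0,-6,-2.7,8.8,1],
  [0.0,-9,-4.0,13.2,1],
  [0.2,-12.5,-5.5,18,1],
  [0.2,-16,-7,23,1],
  [0.2,-19.5,-8.7,28,1],
  [0.4,-23,-10.3,33,1],
  [0.4,-26,-11.7,38,1],
  [0.4,-29,-13,42,1],
  [0.4,-30.5,-13.65,44,1],
])

```text
t: 6.25
eef_pos: [0.4615, 0.1492, 0.3035]
ee_rot: [0.768, 1.568, -2.758]
force: [-0.4, 0.7, -1.5]
width: 0.0259
```

Emit:
step_arm([
  [0,0,0,0,1],
  [0,0,0,0,1],
  [0,0,0,0,1],
  [0,0,0,0,1],
  [0,0,0,0,1],
  [0,0,0,0,1],
  [0,0,0,0,1],
  [0,0,0,0,1],
  [0,0,0,0,1],
  [0,0,0,0,1],
])

```text
t: 7.08
eef_pos: [0.4623, 0.1463, 0.3052]
ee_rot: [-1.761, 1.571, 0.999]
force: [0.4, -0.0, -1.1]
width: 0.026
```

Run:
```python
from h import *
s,f=cam('wrist');save(f,'w4.png');save(f,'w4c.png',(230,90,400,240),4);print(s['width'],s['eef_pos'],s['force'],s['moment'],s['q'],need((.462,.147,.305),-22))
P=cloud(f);np.savez('w4.npz',P=P,T=Ttool(s),im=f['pixels'],c2w=f['c2w'],k=[f['fx'],f['fy'],f['cx'],f['cy']])
```

```text
0.02597229896667559 [0.46231005 0.14627755 0.30523493] [ 0.39754352 -0.00656595 -1.1330999 ] [ 0.04741598  0.05735103 -0.01186722] [ 7.13064503e-01  2.54467179e-03 -2.90937264e-01 -4.71848770e-05
 -1.27716066e+00 -1.09455435e+00] (array([ 0.02, -0.05,  0.05]), np.float64(0.14905278023496749), np.float64(158.14905278023497))
```

View pics/w4.png

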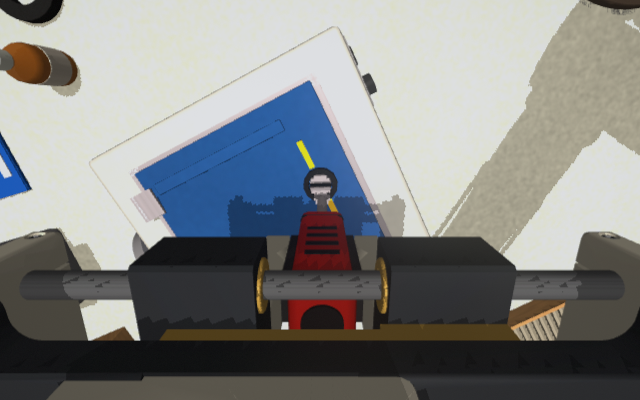

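View pics/w4c.png

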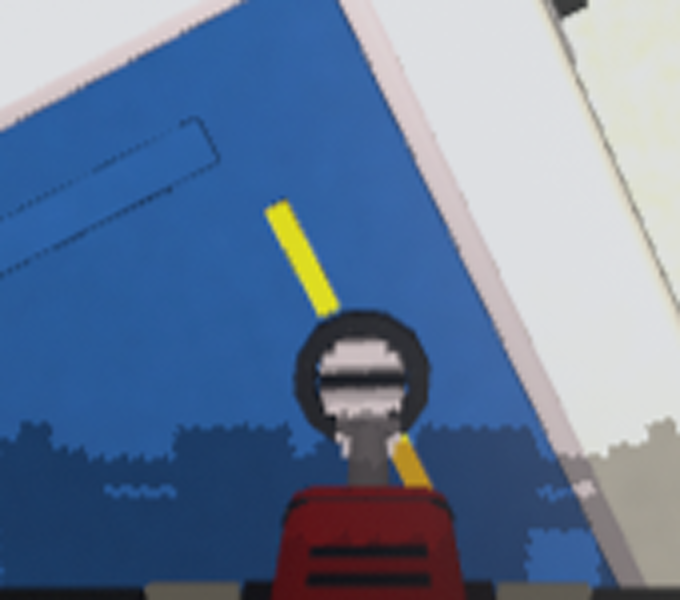

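```bash
cat > rect.py <<'E'
from h import *
def rect(npz,h,name,half=.03,n=600):
    d=np.load(npz);T=d['T'];fx,fy,cx,cy=d['k'];iv=np.linalg.inv(d['c2w'])
    # grid: columns = tool z (right +), rows = tool y (down = +y)
    g=np.linspace(-half,half,n)
    y,z=np.meshgrid(g,g,indexing='ij')
    x=np.full_like(y,h)
    W=np.stack([x,y,z],-1)@T[:3,:3].T+T[:3,3]
    C=W@iv[:3,:3].T+iv[:3,3]
    u=(C[...,0]/C[...,2]*fx+cx).astype(np.float32);v=(C[...,1]/C[...,2]*fy+cy).astype(np.float32)
    o=cv2.remap(d['im'][...,::-1].copy(),u,v,cv2.INTER_CUBIC)
    for k in range(0,n,n//12): o[k,::4]=(0,255,0);o[::4,k]=(0,255,0)
    o[n//2,::2]=(0,0,255);o[::2,n//2]=(0,0,255)
    cv2.imwrite('pics/'+name,o)
E
python3 - <<'E'
from rect import *
rect('w4.npz',.3052-.134,'r4.png')
d=np.load('w4.npz');P=d['P'];T=d['T'];Q=(P-T[:3,3])@T[:3,:3]
v,u=184,320
print(P[150:175:8,320])
q=P[176:196,308:333];print(np.round(q[::2,::4,2],4))
m=(abs(Q[...,1])<.04)&(abs(Q[...,2])<.04)&(Q[...,0]>.168)&(Q[...,0]<.176)
print(m.sum(),Q[m].mean(0),Q[m].min(0),Q[m].max(0))
m=(abs(Q[...,1])<.02)&(abs(Q[...,2])<.02)&(Q[...,0]>.122)&(Q[...,0]<.15)
print(m.sum(),Q[m].mean(0),Q[m].min(0),Q[m].max(0))
q=Q[m];k=q[q[:,0]<.15];print(k.round(4)[::3])
E
```

```text
[[0.45133392 0.11347498 0.12493896]
 [0.45428824 0.12080714 0.12598209]
 [0.45740452 0.12851452 0.1251155 ]
 [0.46013488 0.13533947 0.12965692]]
[[0.1321 0.128  0.1348 0.1334 0.1346 0.1336 0.1322]
 [0.1328 0.1334 0.132  0.134  0.1332 0.1338 0.1326]
 [0.133  0.1332 0.1341 0.1326 0.134  0.135  0.1328]
 [0.1324 0.133  0.1326 0.1333 0.1322 0.1269 0.1321]
 [0.1323 0.127  0.1274 0.1266 0.125  0.1277 0.1337]
 [0.1294 0.1269 0.1267 0.128  0.1292 0.1292 0.1326]
 [0.1321 0.1321 0.1324 0.1325 0.1341 0.1337 0.1323]
 [0.1324 0.1338 0.1341 0.1333 0.1335 0.1344 0.1326]
 [0.1324 0.1327 0.1347 0.1335 0.133  0.1342 0.1325]
 [0.1333 0.1322 0.1703 0.1716 0.1721 0.1715 0.1329]]
674 [ 0.17240749  0.00314576 -0.00239121] [ 0.16983841 -0.0150371  -0.01932839] [0.17598598 0.01774378 0.01424024]
53 [ 0.12948349  0.00138975 -0.00041188] [ 0.12229973 -0.00013473 -0.00721988] [0.13496134 0.00199504 0.0062096 ]
[[ 1.339e-01  1.500e-03 -7.200e-03]
 [ 1.340e-01  1.400e-03 -4.500e-03]
 [ 1.337e-01  1.500e-03 -1.900e-03]
 [ 1.340e-01  1.400e-03  8.000e-04]
 [ 1.338e-01  1.500e-03  3.500e-03]
 [ 1.349e-01  1.200e-03  6.200e-03]
 [ 1.305e-01  1.400e-03 -5.400e-03]
 [ 1.302e-01  1.500e-03 -2.700e-03]
 [ 1.306e-01  1.400e-03 -1.000e-04]
 [ 1.303e-01  1.500e-03  2.600e-03]
 [ 1.298e-01  1.700e-03  5.200e-03]
 [ 1.280e-01  1.200e-03 -6.200e-03]
 [ 1.267e-01  1.600e-03 -3.600e-03]
 [ 1.275e-01  1.400e-03  2.500e-03]
 [ 1.263e-01  1.700e-03  5.100e-03]
 [ 1.241e-01  1.400e-03 -6.100e-03]
 [ 1.223e-01  1.100e-03 -7.000e-03]
 [ 1.233e-01 -1.000e-04 -7.000e-03]]
```

View pics/r4.png

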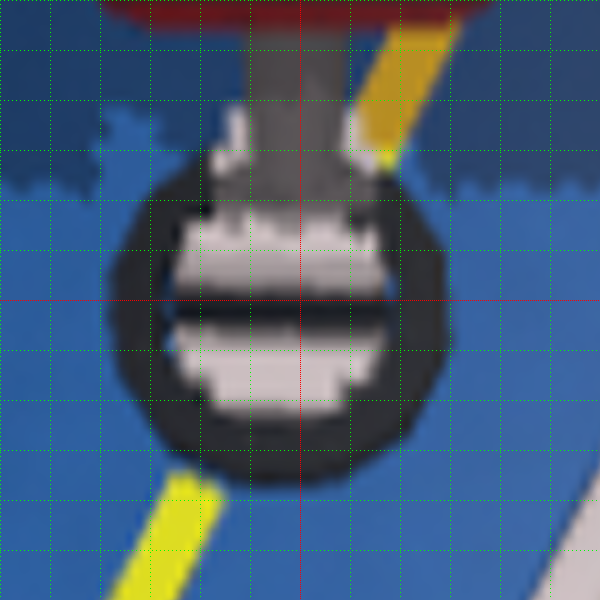

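Emit:
step_arm([
  [0,0.1,-0.2,0,1],
  [0.5,0.1,-0.22,0,1],
  [1,0.1,-0.22,0,1],
  [1.5,0.1,-0.22,0,1],
  [2,0.1,-0.22,0,1],
  [2.5,0.1,-0.22,0,1],
  [2.8,0.1,-0.22,0,1],
  [2.8,0.1,-0.22,0,1],
  [2.8,0.1,-0.22,0,1],
  [2.8,0.1,-0.22,0,1],
])

```text
t: 7.97
eef_pos: [0.4641, 0.1447, 0.2774]
ee_rot: [-2.533, 1.57, 0.228]
force: [-0.4, -0.7, -2.2]
width: 0.0256
```

Run:
```python
from rect import *
s,f=cam('wrist');save(f,'w5c.png',(260,140,380,230),6);print(s['width'],s['eef_pos'],s['force'],s['moment'])
P=cloud(f);np.savez('w5.npz',P=P,T=Ttool(s),im=f['pixels'],c2w=f['c2w'],k=[f['fx'],f['fy'],f['cx'],f['cy']])
rect('w5.npz',s['eef_pos'][2]-.134,'r5.png')
T=Ttool(s);Q=(P-T[:3,3])@T[:3,:3]
m=(abs(Q[...,1])<.04)&(abs(Q[...,2])<.04)&(Q[...,0]>.140)&(Q[...,0]<.147)
print(m.sum(),Q[m].min(0),Q[m].max(0))
m=(abs(Q[...,1])<.02)&(abs(Q[...,2])<.02)&(Q[...,0]>.122)&(Q[...,0]<.1365)
print(m.sum(),Q[m].mean(0),Q[m].min(0),Q[m].max(0))
h=cv2.cvtColor(f['pixels'],cv2.COLOR_RGB2HSV)
y=(h[...,0]>18)&(h[...,0]<35)&(h[...,1]>140)&(abs(Q[...,1])<.06)&(abs(Q[...,2])<.06)&(P[...,2]<.129)
q=Q[y];c=q.mean(0);u,S,V=np.linalg.svd((q-c)[:,1:]);print(y.sum(),c,V[0],np.degrees(np.arctan2(-V[0,0],V[0,1])))
print(need((.46,.147,.3),-85.5))
```

```text
0.025570329809406864 [0.46412887 0.14473837 0.27740027] [-0.35438883 -0.67161901 -2.17462244] [0.00250198 0.0456031  0.05570586]
698 [ 0.14217511 -0.01649427 -0.01689195] [0.14695129 0.01701228 0.01681256]
52 [ 0.12959327  0.00140357 -0.00028301] [ 0.12273776 -0.0003198  -0.00722783] [0.13508417 0.00191853 0.00616192]
213 [ 0.15177981  0.02433125 -0.01185616] [-0.88876536  0.45836244] 62.718510734219116
(array([-2.25, -0.06,  0.47]), np.float64(63.65915442250389), np.float64(158.15915442250386))
```

View pics/w5c.png

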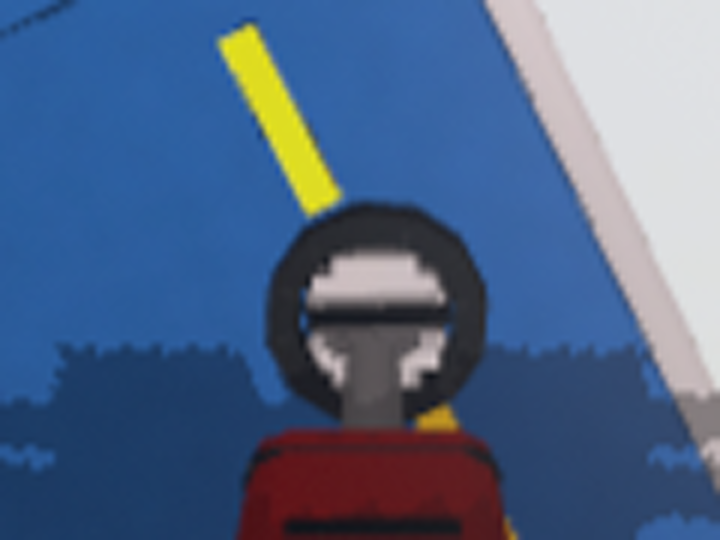

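View pics/r5.png

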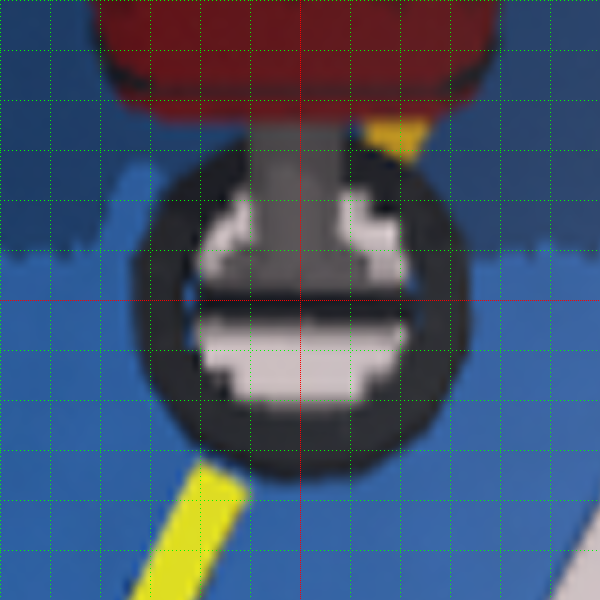

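Emit:
step_arm([
  [0.3,0,0,0,1],
  [0.6,0,0,0,1],
  [0.8,0,0,0,1],
  [0.9,0,0,0,1],
  [1.0,0,0,0,1],
  [1.1,0,0,0,1],
  [1.2,0,0,0,1],
  [1.2,0,0,0,1],
  [1.2,0,0,0,1],
  [1.2,0,0,0,1],
])

```text
t: 8.85
eef_pos: [0.464, 0.1447, 0.2653]
ee_rot: [-2.393, 1.571, 0.367]
force: [0.1, -0.4, -1.6]
width: 0.0257
```

```bash
cat > look.py <<'E'
from rect import *
import sys
n=sys.argv[1]
s,f=cam('wrist');save(f,f'w{n}c.png',(260,140,380,230),6);print(s['width'],s['eef_pos'],s['force'].round(2),s['moment'].round(3),s['q'].round(3))
P=cloud(f);T=Ttool(s);Q=(P-T[:3,3])@T[:3,:3]
h=cv2.cvtColor(f['pixels'],cv2.COLOR_RGB2HSV)
np.savez(f'w{n}.npz',P=P,T=T,im=f['pixels'],c2w=f['c2w'],k=[f['fx'],f['fy'],f['cx'],f['cy']])
rect(f'w{n}.npz',s['eef_pos'][2]-.132,f'r{n}.png')
y=(h[...,0]>18)&(h[...,0]<35)&(h[...,1]>140)&(abs(Q[...,1])<.06)&(abs(Q[...,2])<.06)&(P[...,2]<.129)
q=Q[y];c=q.mean(0);u,S,V=np.linalg.svd((q-c)[:,1:]);print('marks roll left',y.sum(),np.degrees(np.arctan2(-V[0,0],V[0,1])))
print('theta',need((.46,.147,.3),-85.5)[1:])
b=(h[...,0]>100)&(h[...,0]<125)&(h[...,1]>120)&(P[...,2]>.11)&(P[...,2]<.14)
p=P[b];p=p[(p[:,0]<.50)];A=np.c_[p[:,:2]-[.463,.146],np.ones(len(p))];c=np.linalg.lstsq(A,p[:,2],rcond=None)[0];print('cover plane',c.round(4),len(p))
E
python3 look.py 6
```

```text
0.025720909390748992 [0.46401954 0.14467639 0.26526983] [ 0.08 -0.42 -1.59] [ 0.034  0.087 -0.006] [ 0.708  0.028 -0.357  0.    -1.186 -1.089]
marks roll left 214 62.95719028353011
theta (np.float64(63.65839536484157), np.float64(158.15839536484154))
cover plane [-0.018  -0.0038  0.1248] 9390
```

View pics/w6c.png

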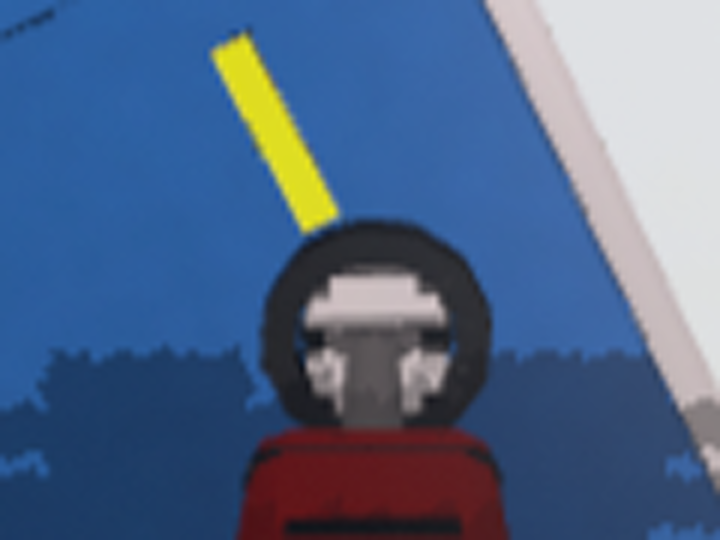

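Emit:
step_arm([
  [0.1,0,0,0,1],
  [0.2,0,0,0,1],
  [0.3,0,0,0,1],
  [0.35,0,0,0,1],
  [0.4,0,0,0,1],
  [0.45,0,0,0,1],
  [0.5,0,0,0,1],
  [0.55,0,0,0,1],
  [0.6,0,0,0,1],
  [0.6,0,0,0,1],
])

```text
t: 9.73
eef_pos: [0.4639, 0.1446, 0.2593]
ee_rot: [-2.757, 1.571, 0.004]
force: [-2.4, 0.2, 1.5]
width: 0.0258
```

```bash
python3 look.py 7
```

```text
0.025843174297441606 [0.46393342 0.14462058 0.25934835] [-2.39  0.2   1.49] [0.002 0.942 0.048] [ 0.708  0.032 -0.366  0.    -1.173 -1.089]
marks roll left 216 63.03734475514501
theta (np.float64(63.655365455007086), np.float64(158.15536545500711))
cover plane [-0.0076 -0.0028  0.1231] 9594
```

View pics/w7c.png

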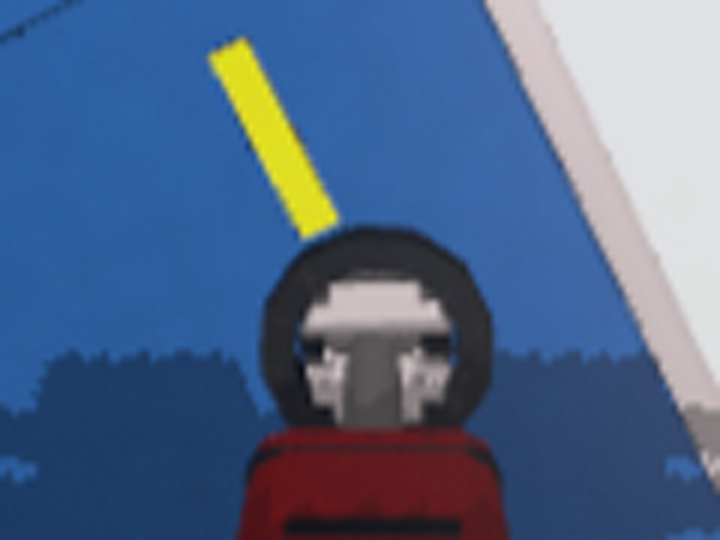

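Emit:
step_arm([
  [0.05,0,0,6,1],
  [0.1,0,0,12,1],
  [0.1,0,0,18,1],
  [0.1,0,0,24,1],
  [0.1,0,0,30,1],
  [0.1,0,0,36,1],
  [0.1,0,0,42,1],
  [0.1,0,0,48,1],
  [0.1,0,0,54,1],
  [0.1,0,0,54,1],
])

```text
t: 10.62
eef_pos: [0.4639, 0.1453, 0.2585]
ee_rot: [-0.488, 1.569, 1.325]
force: [-3.9, 3.5, 4.8]
width: 0.0257
```

```bash
python3 look.py 8
```

```text
0.02573593675867101 [0.46393547 0.14527753 0.25854843] [-3.94  3.48  4.77] [1.324 1.729 0.086] [ 7.080e-01  3.200e-02 -3.670e-01 -1.000e-03 -1.170e+00 -2.036e+00]
marks roll left 405 -170.8901976139301
theta (np.float64(9.759689031776816), np.float64(104.25968903177679))
cover plane [-0.0026 -0.0016  0.1224] 12778
```

View pics/w8c.png

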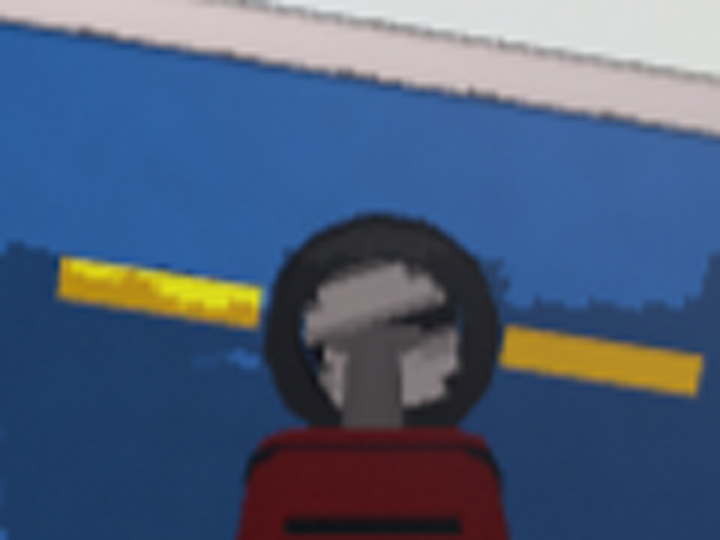

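View pics/r8.png

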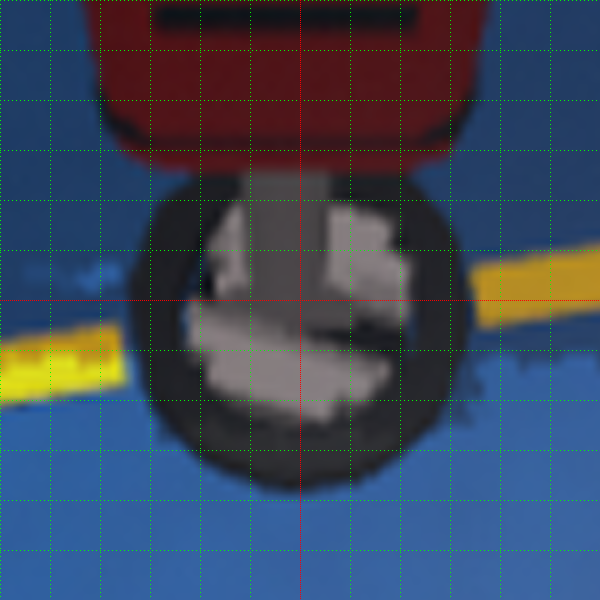

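Emit:
step_arm([
  [0,0.04,0.03,4,1],
  [0,0.08,0.05,8,1],
  [0,0.08,0.05,12,1],
  [0,0.08,0.05,16,1],
  [0,0.08,0.05,20,1],
  [0,0.08,0.05,21,1],
  [0,0.08,0.05,21,1],
  [0,0.08,0.05,21,1],
  [0,0.08,0.05,21,1],
  [0,0.08,0.05,21,1],
])

```text
t: 11.5
eef_pos: [0.4634, 0.1454, 0.2584]
ee_rot: [-0.572, 1.57, 0.882]
force: [-1.4, 4.7, 4.4]
width: 0.0256
```

```bash
python3 look.py 9;python3 -c "
from h import *
s,f=cam('top');save(f,'t9.png',(240,140,345,265),5)"
```

```text
0.025582562331879274 [0.46338056 0.14542651 0.2584064 ] [-1.43  4.74  4.44] [2.296 1.034 0.112] [ 0.71   0.031 -0.369 -0.    -1.169 -2.398]
marks roll left 413 -11.351150972230549
theta (np.float64(-11.247282320566967), np.float64(83.25271767943302))
cover plane [-0.0009 -0.0013  0.1223] 13342
```

View pics/w9c.png

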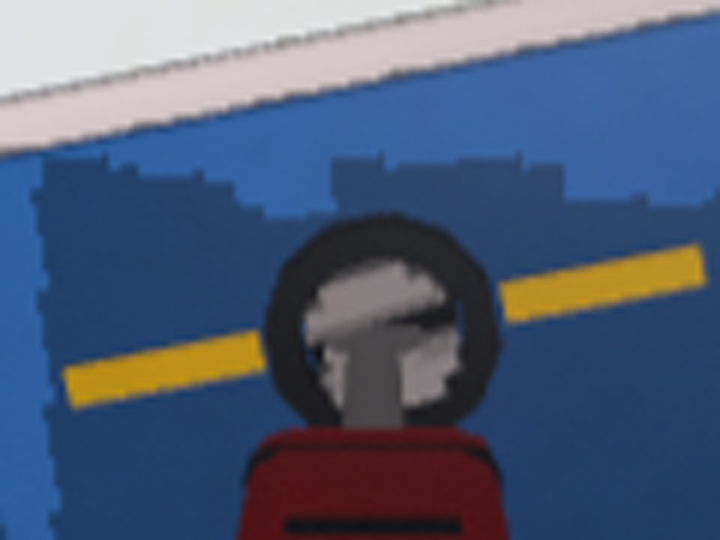

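View pics/r9.png

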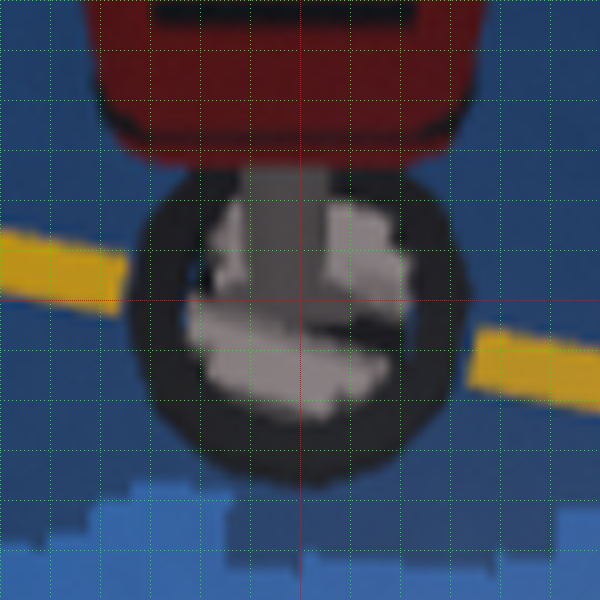

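Emit:
step_arm([
  [0,0.02,0.03,1,1],
  [0,0.03,0.06,2,1],
  [0,0.03,0.08,3,1],
  [0,0.03,0.08,3,1],
  [0,0.03,0.08,3,1],
  [0,0.03,0.08,3,1],
  [0,0.03,0.08,3,1],
  [0,0.03,0.08,3,1],
  [0,0.03,0.08,3,1],
  [0,0.03,0.08,3,1],
])

```text
t: 12.43
eef_pos: [0.463, 0.1458, 0.2583]
ee_rot: [-1.338, 1.57, 0.061]
force: [-0.4, 2.8, 4.1]
width: 0.0257
```

```bash
python3 look.py 10
```

```text
0.025739599052606064 [0.46304983 0.1457752  0.25829531] [-0.37  2.83  4.06] [ 1.292 -0.323  0.106] [ 0.711  0.031 -0.369  0.    -1.17  -2.454]
marks roll left 411 165.49121228311768
theta (np.float64(-14.342196369760046), np.float64(80.15780363023995))
cover plane [-0.0015 -0.001   0.1222] 13118
```

View pics/w10c.png

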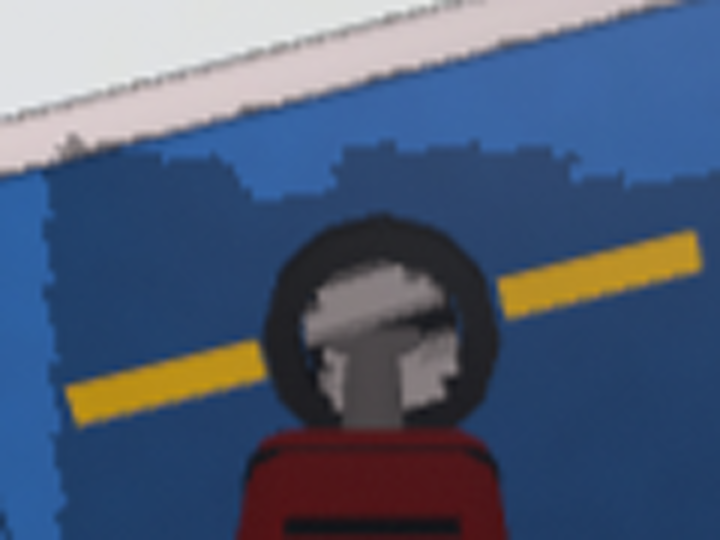

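View pics/r10.png

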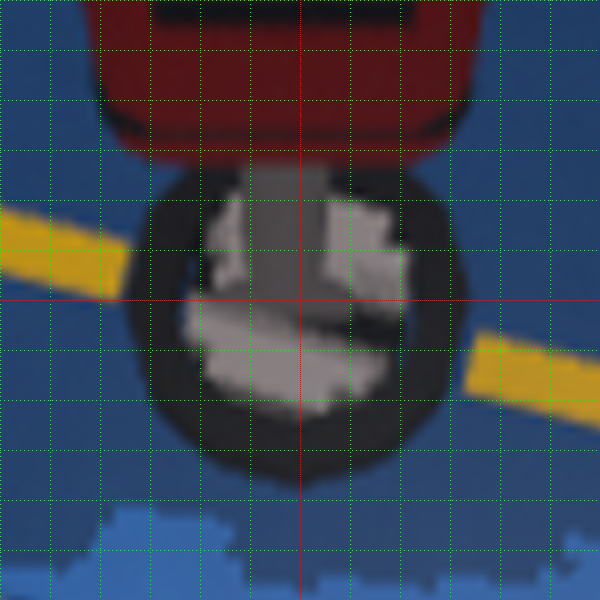

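Run:
```python
import cv2,numpy as np
from rect import *
ims=[]
for n in (8,9,10):
    rect(f'w{n}.npz',np.load(f'w{n}.npz')['T'][2,3]-.130,f'q{n}.png',half=.014,n=420)
    im=cv2.imread(f'pics/q{n}.png');ims.append(im)
cv2.imwrite('pics/q.png',cv2.resize(np.hstack(ims),(800,267)))
```

```text
(no output)
```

View pics/q.png

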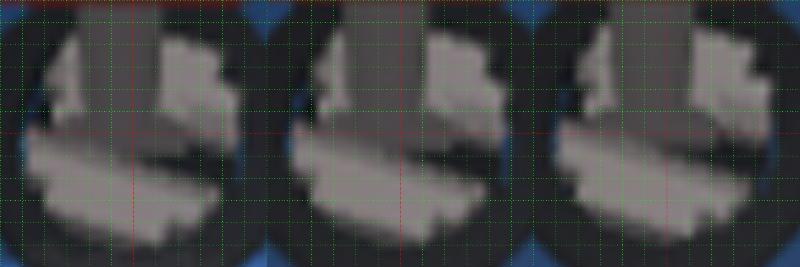

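Emit:
step_arm([
  [0,0,0.02,1,1],
  [0,0,0.03,2,1],
  [0,0,0.03,2,1],
  [0,0,0.03,2,1],
  [0,0,0.03,2,1],
  [0,0,0.03,2,1],
  [0,0,0.03,2,1],
  [0,0,0.03,2,1],
  [0,0,0.03,2,1],
  [0,0,0.03,2,1],
])

```text
t: 13.32
eef_pos: [0.463, 0.146, 0.2582]
ee_rot: [-2.728, 1.571, -1.364]
force: [0.9, 1.0, 4.3]
width: 0.0259
```

```bash
python3 look.py 11
python3 - <<'E'
from rect import *
rect('w11.npz',np.load('w11.npz')['T'][2,3]-.130,'q11.png',half=.025,n=600)
s,f=cam('top');save(f,'t11.png',(240,140,345,265),4)
E
```

```text
0.02590285271451979 [0.46297295 0.14598088 0.25819192] [0.9  1.01 4.33] [ 0.433 -0.762  0.034] [ 0.712  0.032 -0.369  0.    -1.17  -2.489]
marks roll left 410 163.56271830426874
theta (np.float64(-16.344809338674565), np.float64(78.15519066132545))
cover plane [-0.0014 -0.0011  0.1221] 12950
```

View pics/q11.png

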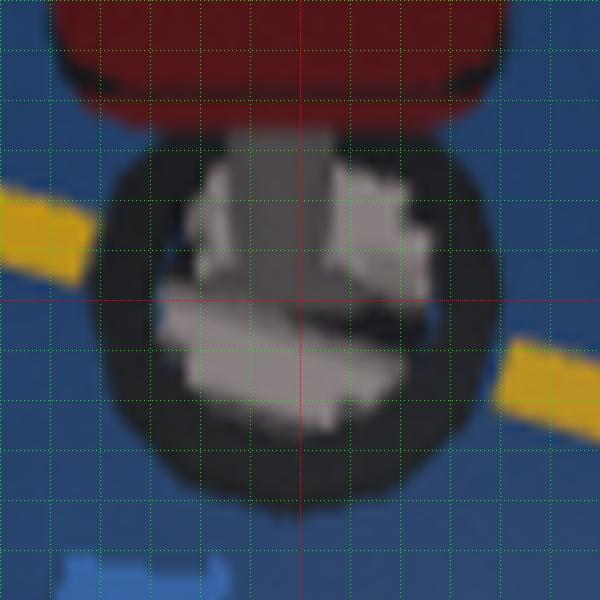

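View pics/t11.png

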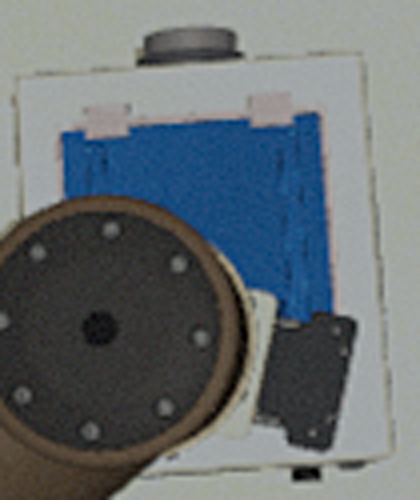

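Emit:
step_arm([
  [0,0,0,1,1],
  [0,0,0,2,1],
  [0,0,0,2,1],
  [0,0,0,2,1],
  [0,0,0,2,1],
  [0,0,0,2,1],
  [0,0,0,2,1],
  [0,0,0,2,1],
  [0,0,0,2,1],
  [0,0,0,2,1],
])

```text
t: 14.25
eef_pos: [0.4629, 0.1461, 0.2582]
ee_rot: [-1.536, 1.571, -0.207]
force: [1.6, 1.3, 4.4]
width: 0.0257
```

```bash
python3 look.py 12
python3 - <<'E'
from rect import *
for n in (4,5,8,9,10,11,12):
    d=np.load(f'w{n}.npz')
    rect(f'w{n}.npz',d['T'][2,3]-(.134 if n<6 else .1305),f'q{n}.png',half=.015,n=300)
cv2.imwrite('pics/q.png',cv2.resize(np.vstack([np.hstack([cv2.imread(f'pics/q{n}.png') for n in k]) for k in ((4,8,9),(10,11,12))]),(800,533)))
s=get_state();print(s['moment'],s['force'])
E
```

```text
0.02567667771635843 [0.4629336  0.14605828 0.258194  ] [1.63 1.32 4.37] [ 0.183 -0.923  0.033] [ 0.712  0.032 -0.369  0.    -1.17  -2.524]
marks roll left 412 161.53440797520454
theta (np.float64(-18.34241758367787), np.float64(76.15758241632213))
cover plane [-0.0003 -0.001   0.1221] 12824
[ 0.23600019 -0.92029921  0.13620478] [2.12405444 0.80402926 4.75183921]
```

View pics/q.png

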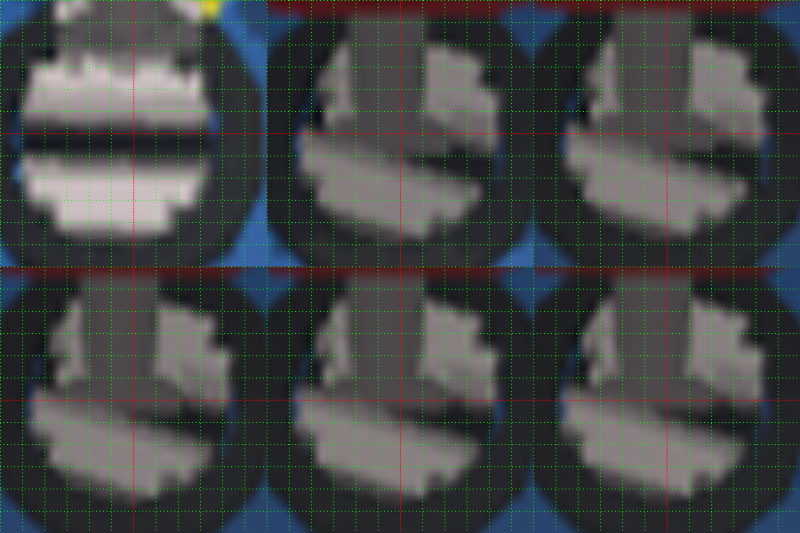

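```bash
cat > tilt.py <<'E'
from h import *
def rr(n,zp,half=.015,N=300):
    d=np.load(f'w{n}.npz');T=d['T'];fx,fy,cx,cy=d['k'];iv=np.linalg.inv(d['c2w'])
    g=np.linspace(-half,half,N);y,z=np.meshgrid(g,g,indexing='ij')
    W=np.stack([np.full_like(y,T[2,3]-zp),y,z],-1)@T[:3,:3].T+T[:3,3]
    C=W@iv[:3,:3].T+iv[:3,3]
    return cv2.remap(d['im'],(C[...,0]/C[...,2]*fx+cx).astype(np.float32),(C[...,1]/C[...,2]*fy+cy).astype(np.float32),cv2.INTER_CUBIC)
def tilt(n,zp):
    im=cv2.GaussianBlur(cv2.cvtColor(rr(n,zp),cv2.COLOR_RGB2GRAY).astype(np.float32),(0,0),2.5)
    out=[]
    # bright near segment: half-level crossing going up from row ~ center of segment
    for lo,hi in((-.008,.008),(0.0,.008),(-.008,0)):
        pts=[]
        for c in range(int((lo+.015)*1e4),int((hi+.015)*1e4),3):
            col=im[:,c]; g=np.diff(col); w=g[130:195]
            k=np.argmax(w)
            if w[k]>1: pts.append((c,k+130))
        p=np.array(pts,float)
        if len(p)>6:
            a=np.polyfit(p[:,0],p[:,1],1)
            for _ in range(3):
                r=abs(p[:,1]-np.polyval(a,p[:,0]));k=r<max(3,1.5*np.median(r));a=np.polyfit(p[k,0],p[k,1],1)
            out.append((round(np.degrees(np.arctan(a[0])),1),k.sum()))
    return out
E
python3 - <<'E'
from tilt import *
for n in (4,5,6,7,8,9,10,11,12): print(n,tilt(n,.134 if n<7 else .1305))
F=[];M=[]
for i in range(8):
    grab_frame('wrist');s=get_state();F.append(s['force']);M.append(s['moment'])
print(np.mean(F,0),np.mean(M,0),np.std(M,0))
E
```

```text
4 [(np.float64(-0.1), np.int64(48)), (np.float64(-0.5), np.int64(26)), (np.float64(-0.0), np.int64(22))]
5 [(np.float64(-0.1), np.int64(53)), (np.float64(0.1), np.int64(27)), (np.float64(0.2), np.int64(26))]
6 [(np.float64(0.3), np.int64(36)), (np.float64(0.9), np.int64(16)), (np.float64(-1.1), np.int64(20))]
7 [(np.float64(-0.1), np.int64(44)), (np.float64(0.1), np.int64(19)), (np.float64(-1.2), np.int64(25))]
8 [(np.float64(6.1), np.int64(39)), (np.float64(8.1), np.int64(26)), (np.float64(18.7), np.int64(23))]
9 [(np.float64(10.8), np.int64(36)), (np.float64(11.9), np.int64(21)), (np.float64(12.7), np.int64(20))]
10 [(np.float64(10.5), np.int64(36)), (np.float64(13.3), np.int64(23)), (np.float64(7.5), np.int64(21))]
11 [(np.float64(10.7), np.int64(38)), (np.float64(15.4), np.int64(23)), (np.float64(5.5), np.int64(22))]
12 [(np.float64(11.3), np.int64(36)), (np.float64(14.7), np.int64(26)), (np.float64(7.6), np.int64(21))]
[2.05373657 0.54263809 4.24381662] [ 0.19842405 -0.89411128  0.07423155] [0.01969225 0.02196345 0.01470505]
```

Run:
```python
from tilt import *
g={n:cv2.cvtColor(rr(n,.1303,.014,280),cv2.COLOR_RGB2GRAY).astype(np.float32) for n in(8,9,10,11,12)}
yy,xx=np.mgrid[0:280,0:280]
mask=(((yy-155)**2+(xx-140)**2<112**2)&(yy>120)).astype(np.uint8)*255
for a in (8,9,10):
  for b in (9,10,11,12):
    if b<=a: continue
    W=np.eye(2,3,dtype=np.float32)
    try:
        cc,W=cv2.findTransformECC(g[a]/255,g[b]/255,W,cv2.MOTION_EUCLIDEAN,(3,200,1e-6),mask,9)
        print(a,b,round(cc,3),np.degrees(np.arctan2(W[1,0],W[0,0])).round(2),W[:,2].round(1))
    except cv2.error as e: print(a,b,'fail')
o=np.hstack([rr(n,.1303,.014,280)[...,::-1] for n in(9,12)])
cv2.imwrite('pics/q912.png',cv2.resize(o,None,fx=1.42,fy=1.42))
```

```text
8 9 0.999 0.29 [ 0.4 -5.2]
8 10 0.994 0.2 [-1.4 -8.6]
8 11 0.994 0.16 [ -2.3 -10.3]
8 12 0.994 0.15 [ -3.3 -11.1]
9 10 0.994 -0.18 [-2.4 -3.2]
9 11 0.994 -0.25 [-3.5 -4.7]
9 12 0.994 -0.2 [-3.9 -5.7]
10 11 0.997 -0.1 [-1.2 -1.3]
10 12 0.997 -0.09 [-1.6 -2.2]
```

View pics/q912.png

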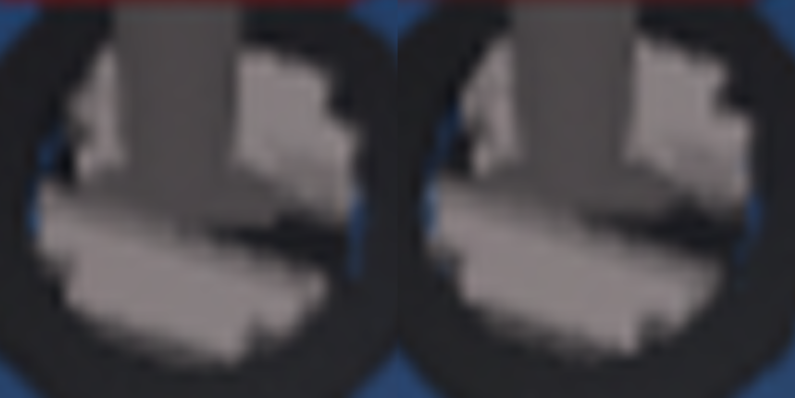

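Run:
```python
from tilt import *
zs={4:.134,5:.134,7:.1318}
G=lambda n,z:cv2.cvtColor(rr(n,z,.016,320),cv2.COLOR_RGB2GRAY).astype(np.float32)/255
# ring centre for each by fitting? use ECC with mask on lower segment
for a in(4,5,7):
  A=G(a,zs[a])
  for b in(9,12):
    B=G(b,.1303)
    for init in (8,12,16,20):
      t=np.radians(init);c=np.array([160,165]);Rm=np.array([[np.cos(t),-np.sin(t)],[np.sin(t),np.cos(t)]])
      W=np.c_[Rm,c-Rm@c].astype(np.float32)
      yy,xx=np.mgrid[0:320,0:320]
      cxx=160-(22 if a==4 else 0)
      mask=(((yy-168)**2+(xx-cxx)**2<135**2)&(yy>170)).astype(np.uint8)*255
      if a==4: W[0,2]+=22
      try:
        cc,W=cv2.findTransformECC(A,B,W,cv2.MOTION_EUCLIDEAN,(3,300,1e-6),mask,9)
        print(a,b,init,round(cc,3),np.degrees(np.arctan2(W[1,0],W[0,0])).round(2),W[:,2].round(1))
      except cv2.error as e: print(a,b,init,'fail')
```

```text
4 9 8 0.988 17.13 [ 75.5 -41.4]
4 9 12 0.988 17.13 [ 75.5 -41.4]
4 9 16 0.988 17.13 [ 75.5 -41.4]
4 9 20 0.988 17.13 [ 75.5 -41.4]
4 12 8 0.993 16.42 [ 69.  -46.5]
4 12 12 0.993 16.42 [ 69.  -46.5]
4 12 16 0.993 16.42 [ 69.  -46.5]
4 12 20 0.993 16.42 [ 69.  -46.5]
5 9 8 0.989 17.27 [ 51.8 -40.7]
5 9 12 0.989 17.27 [ 51.8 -40.7]
5 9 16 0.989 17.27 [ 51.8 -40.7]
5 9 20 0.989 17.27 [ 51.8 -40.7]
5 12 8 0.993 16.72 [ 45.9 -45.7]
5 12 12 0.993 16.72 [ 45.9 -45.7]
5 12 16 0.993 16.72 [ 45.9 -45.7]
5 12 20 0.993 16.72 [ 45.9 -45.7]
7 9 8 0.984 16.45 [ 46.9 -36.3]
7 9 12 0.984 16.45 [ 46.9 -36.3]
7 9 16 0.984 16.44 [ 46.9 -36.3]
7 9 20 0.984 16.45 [ 46.9 -36.3]
7 12 8 0.988 16.33 [ 43.2 -41.9]
7 12 12 0.988 16.33 [ 43.2 -41.9]
7 12 16 0.988 16.33 [ 43.2 -41.9]
7 12 20 0.988 16.33 [ 43.2 -41.9]
```

Emit:
step_arm([
  [0.03,-0.03,0,0,1],
  [0.06,-0.03,0,0,1],
  [0.09,-0.03,0,0,1],
  [0.12,-0.03,0,0,1],
  [0.15,-0.03,0,0,1],
  [0.18,-0.03,0,0,1],
  [0.2,-0.03,0,0,1],
  [0.2,-0.03,0,0,1],
  [0.2,-0.03,0,0,1],
  [0.2,-0.03,0,0,1],
])

```text
t: 15.53
eef_pos: [0.4631, 0.146, 0.2565]
ee_rot: [1.228, 1.571, 2.557]
force: [-0.1, 1.6, 8.1]
width: 0.0255
```

```bash
python3 look.py 13
```

```text
0.025484875639570997 [0.46308668 0.14599246 0.25653503] [-0.13  1.57  8.06] [0.318 0.22  0.065] [ 0.711  0.033 -0.371 -0.    -1.166 -2.524]
marks roll left 415 161.55024667640453
theta (np.float64(-18.342065744451986), np.float64(76.157934255548))
cover plane [ 0.0084 -0.0003  0.1205] 12882
```

Emit:
step_arm([
  [0.03,0,0.01,0,1],
  [0.05,0,0.02,0,1],
  [0.07,0,0.02,0,1],
  [0.1,0,0.02,0,1],
  [0.1,0,0.02,0,1],
  [0.1,0,0.02,0,1],
  [0.1,0,0.02,0,1],
  [0.1,0,0.02,0,1],
  [0.1,0,0.02,0,1],
  [0.1,0,0.02,0,1],
])

```text
t: 16.42
eef_pos: [0.4631, 0.146, 0.2558]
ee_rot: [-2.643, 1.571, -1.314]
force: [-0.9, 0.1, 10.0]
width: 0.0259
```

```bash
python3 look.py 14
```

```text
0.0259028381451685 [0.46309826 0.14604133 0.25584212] [-0.92  0.07  9.97] [0.019 0.578 0.084] [ 0.712  0.034 -0.373  0.    -1.165 -2.524]
marks roll left 416 161.57586033722868
theta (np.float64(-18.33552538182346), np.float64(76.16447461817654))
cover plane [1.150e-02 1.000e-04 1.199e-01] 12887
```

Emit:
step_arm([
  [0.05,0,0,0,1],
  [0.1,0,0,0,1],
  [0.13,0,0,0,1],
  [0.16,0,0,0,1],
  [0.2,0,0,0,1],
  [0.2,0,0,0,1],
  [0.2,0,0,0,1],
  [0.2,0,0,0,1],
  [0.2,0,0,0,1],
  [0.2,0,0,0,1],
])

```text
t: 17.3
eef_pos: [0.4632, 0.146, 0.2545]
ee_rot: [-1.365, 1.57, -0.036]
force: [-3.5, 1.1, 15.0]
width: 0.0259
```

```bash
python3 look.py 15
python3 - <<'E'
from h import *
for n in (4,5,12,14,15):
    d=np.load(f'w{n}.npz');P=d['P'];T=d['T'];Q=(P-T[:3,3])@T[:3,:3]
    im=d['im'].astype(int);m=(im[...,0]>60)&(im[...,1]<45)&(im[...,2]<50)&(abs(Q[...,1])<.03)&(abs(Q[...,2])<.02)
    print(n,Q[m][:,0].max(),np.percentile(Q[m][:,0],98),np.argwhere(m)[:,0].min())
E
```

```text
0.025895328679251633 [0.46318049 0.14603676 0.25447777] [-3.46  1.05 14.96] [0.042 1.43  0.084] [ 0.712  0.034 -0.375  0.    -1.161 -2.524]
marks roll left 417 161.5798974854414
theta (np.float64(-18.325982950640565), np.float64(76.17401704935943))
cover plane [0.0194 0.0008 0.1187] 9558
4 0.04896097954506879 0.04508146001038645 212
5 0.050049178050506404 0.04493553593276689 212
12 0.049716350724532545 0.043657608626823295 211
14 0.050577786853910206 0.04506102781383882 211
15 0.050099202900701675 0.044778489646925636 211
```

View pics/w15c.png

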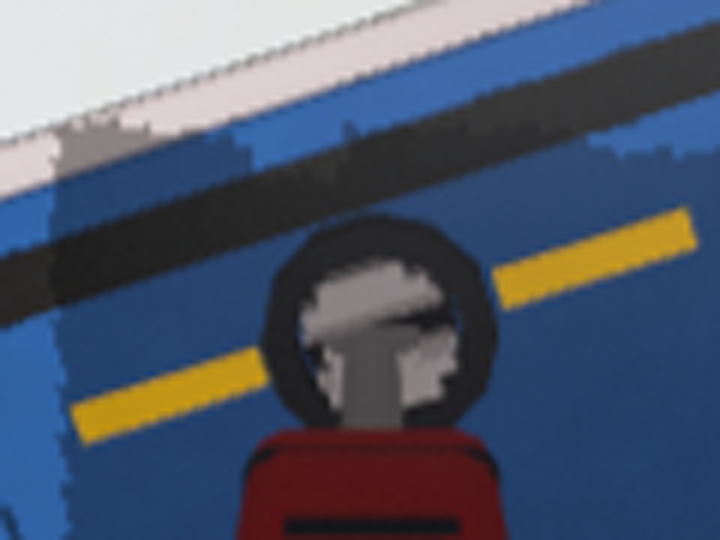

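```bash
python3 -c "
import cv2,numpy as np
cv2.imwrite('pics/w1314.png',cv2.resize(np.hstack([cv2.imread('pics/w13c.png'),cv2.imread('pics/w14c.png')]),(800,300)))"
```

```text
(no output)
```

View pics/w1314.png

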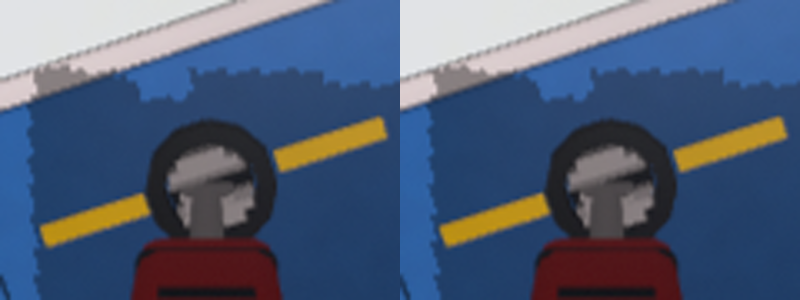

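Emit:
step_arm([
  [-0.05,0,0,0,1],
  [-0.1,0,0,0,1],
  [-0.12,0,0,0,1],
  [-0.12,0,0,0,1],
  [-0.12,0,0,0,1],
  [-0.12,0,0,0,1],
  [-0.12,0,0,0,1],
  [-0.12,0,0,0,1],
  [-0.12,0,0,0,1],
  [-0.12,0,0,0,1],
])

```text
t: 18.18
eef_pos: [0.4631, 0.146, 0.2553]
ee_rot: [-1.819, 1.571, -0.489]
force: [-1.3, 0.1, 11.5]
width: 0.0259
```

```bash
python3 look.py 16
python3 - <<'E'
from tilt import *
F=[]
for i in range(8):
    grab_frame('scene');s=get_state();F.append(np.r_[s['force'],s['moment'],s['eef_pos']])
print(np.mean(F,0).round(4),s['t'])
G=lambda n,z:cv2.cvtColor(rr(n,z,.016,320),cv2.COLOR_RGB2GRAY).astype(np.float32)/255
yy,xx=np.mgrid[0:320,0:320];mask=(((yy-168)**2+(xx-160)**2<135**2)&(yy>170)).astype(np.uint8)*255
for a,z in((5,.134),(7,.1318)):
    t=np.radians(14);c=np.array([160,165]);Rm=np.array([[np.cos(t),-np.sin(t)],[np.sin(t),np.cos(t)]])
    W=np.c_[Rm,c-Rm@c].astype(np.float32)
    cc,W=cv2.findTransformECC(G(a,z),G(16,.129),W,cv2.MOTION_EUCLIDEAN,(3,300,1e-6),mask,9)
    print('slot lag',cc,np.degrees(np.arctan2(W[1,0],W[0,0])))
s,f=cam('scene');save(f,'s16.png',(130,100,400,300),2.5)
E
```

```text
0.02594006128903211 [0.46313365 0.14603268 0.25528907] [-1.27  0.07 11.5 ] [0.075 0.952 0.087] [ 0.712  0.034 -0.374  0.    -1.163 -2.524]
marks roll left 416 161.54072899622466
theta (np.float64(-18.3338517194656), np.float64(76.1661482805344))
cover plane [0.0143 0.0004 0.1194] 10463
[-1.9762  0.3598 12.3091  0.0664  0.9493  0.0505  0.4631  0.146   0.2553] 18.6333
slot lag 0.9865782988883248 17.109844
slot lag 0.9820904069027229 16.200079
```

View pics/w16c.png

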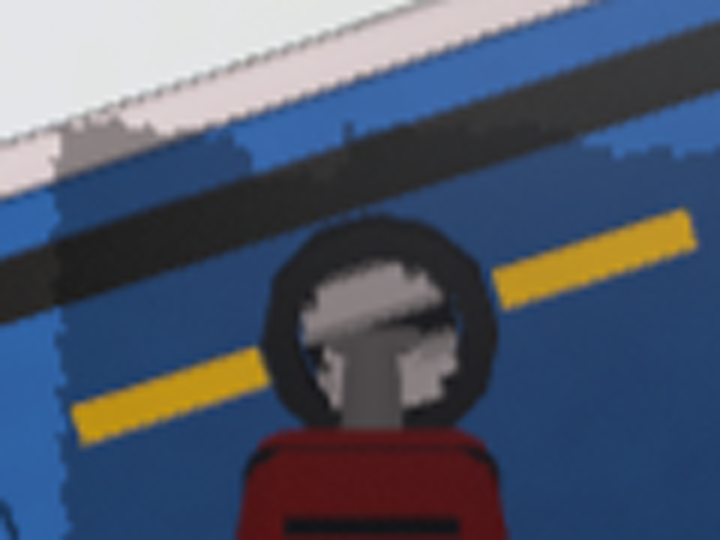

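View pics/s16.png

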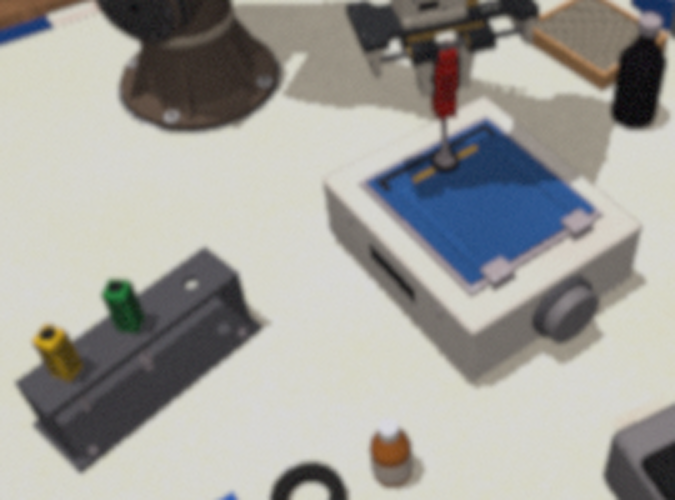

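Emit:
step_arm([
  [-0.03,0,0,0,1],
  [-0.06,0,0,0,1],
  [-0.06,0,0,0,1],
  [-0.06,0,0,0,1],
  [-0.06,0,0,0,1],
  [-0.06,0,0,0,1],
  [-0.06,0,0,0,1],
  [-0.06,0,0,0,1],
  [-0.06,0,0,0,1],
  [-0.06,0,0,0,1],
])

```text
t: 19.52
eef_pos: [0.4631, 0.1461, 0.2557]
ee_rot: [-2.394, 1.571, -1.065]
force: [-0.9, -0.6, 11.0]
width: 0.0258
```

```bash
python3 look.py 17
python3 - <<'E'
from h import *
F=[]
for i in range(12):
    grab_frame('scene');s=get_state();F.append(np.r_[s['force'],s['moment'],s['eef_pos']])
print(np.mean(F,0).round(4),np.std(F,0).round(4),s['t'])
E
python3 look.py 18
```

```text
0.02578938191328814 [0.46310725 0.14605065 0.25570028] [-0.87 -0.62 10.99] [0.029 0.671 0.069] [ 0.712  0.034 -0.373  0.    -1.164 -2.524]
marks roll left 410 161.50849774986932
theta (np.float64(-18.335597216558682), np.float64(76.16440278344132))
cover plane [1.280e-02 1.000e-04 1.198e-01] 12881
[-1.7447  0.2126 11.4429  0.0737  0.6846  0.0642  0.4631  0.146   0.2557] [0.4621 0.4894 0.428  0.0194 0.0239 0.0368 0.     0.     0.    ] 20.1667
0.026157456849106378 [0.46310125 0.14605989 0.25571986] [-2.16 -0.06 11.39] [0.078 0.637 0.096] [ 0.712  0.034 -0.373  0.    -1.164 -2.524]
marks roll left 416 161.56997102538978
theta (np.float64(-18.335256069553907), np.float64(76.1647439304461))
cover plane [0.0126 0.0002 0.1198] 12887
```

View pics/w18c.png

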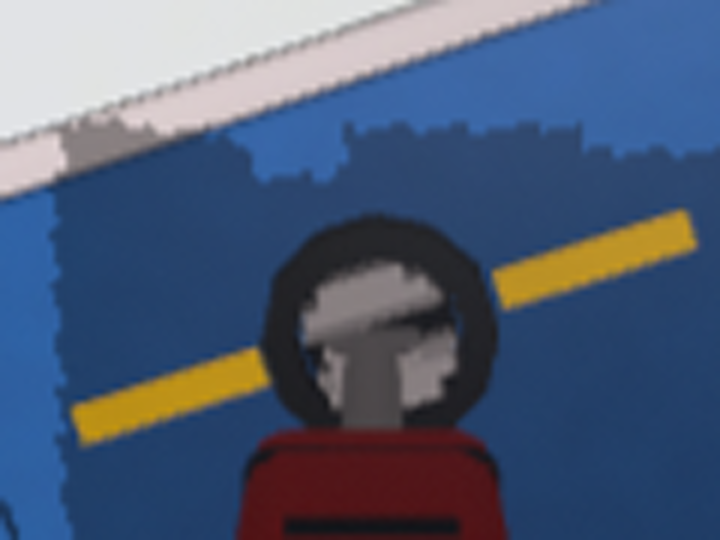

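```bash
python3 -c "
from station import *
print(job_done())"
```

```text
the job is handed in; nothing more can be done
None
```

The job is handed in with the blade in the slot, the fastener turned to the yellow marks, and the arm still gripping the driver (26 mm opening, 60 N squeeze) and pressing down. It took about 20 s of the 42 s. I got no verdict back.

I gripped the red driver by its handle, lifted it clear of the rack, put its blade into the slot, and turned the fastener clockwise until it matched the marks.

- **Push:** the wrist force read a steady 11.4 N upward. With the driver's weight added, that is about 12.5 N of push, against the 9 N needed to bring the cover flush.
- **Cover height:** at the fastener the cover measured about 5 mm below where it started, against the expected 4.3 mm for flush. It is therefore at or slightly past flush.
- **Slot alignment:** the slot came out within about 2° of the marks, probably a touch past them towards the hard stop. The slot is partly hidden behind the blade and shaft, so one method (image matching) gave this figure. A simpler edge fit was too noisy to confirm it, and I saw no clear rise in torque at a hard stop.
- **Pressing too hard briefly:** I pressed to about 16 N at one point. The cover sank too far and the black seal strip showed through it, so I eased off. The strip is gone in the last picture.
- **Other items:** the other two drivers, the rack and the amber and dark bottles look undisturbed in the last scene picture I viewed. I did not re-check the clear bottle, the jar or the seal roll.

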